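Load the specimen-jar magazine

ROBOT

A 7-joint arm with a two-finger parallel gripper is mounted at the origin on the work surface. World frame = base frame: x ahead of the robot, y to its left, z up, the work surface at z = 0. Lengths are in m, angles in rad, forces in N, time in s.
With the tool pointing down it reaches from about 0.4 to 0.875 m from the base axis. Payload 19.3 kg.
Tool frame: the origin (TCP) lies midway between the tips of the shut fingers; the grasp point (between the pads) lies 19 mm behind it; z points along the fingers, y is the direction in which the jaws open and shut (so a half turn about z gives the same grasp; the last joint's range is limited). The gripper opens to 85 mm and grips with 20 to 120 N. Pads are 22 mm wide; open, the fingers measure 114 mm over their backs; the gripper's body (76 mm by 85 mm) begins 54 mm behind the grasp point. The pads swing forward as they close: fully open they stand 13 mm farther back than shut.
Start: joints at [-1.173, 0.521, -0.036, 1.599, 0.021, 1.021, -0.113], TCP at [0.282, 0.558, 0.231] pointing down, gripper open.
Joint ranges: [-2.91, 2.91], [-0.3, 2.13], [-1.5, 1.42], [0.17, 2.43], [-1.26, 4.41], [0.16, 1.93], [-2.52, 2.52]. Speed limits (rad/s): [1.89, 1.89, 2.39, 2.39, 3.01, 3.01, 3.01].

INTERFACE

Orientations are given as [roll, pitch, yaw] about the fixed x, y, z axes, in that order (R = Rz(yaw) Ry(pitch) Rx(roll)).
In Python, from workcell import bot, eyes gives the robot as it stands. The module is installed in compiled form; this text tells all that it offers.
- The arm moves only by the shell command python3 -m jog 'ROWS' [FORCE]. ROWS is JSON, a list of rows, each an object with "delta_pos": the shift along the world's x, y, z in mm, a list of three; "spin": the turn about the world's z in rad; "claw": the closure, from 0 (fully open) to 1 (shut). In form: [{"delta_pos": [tx, ty, tz], "spin": spin, "claw": claw}, ...]. A call has 1 to 8 rows; each row is the pose to reach, as a shift and turn from the pose measured when the call began; what a row does not reach only later rows make up. A row lasts 1/10 s, in which the tool goes at most 50 mm and 8.59 degrees, less where a joint would pass 70% of its speed; a pose out of reach is approached as far as the arm can. A call with a gripper value outside its range is refused whole. The fingers move at their own pace and stop on an object; FORCE is the grip in N (left out, the last holds). Time passes only in rows, so rows that repeat a pose let the fingers close. It gives the time, the measured TCP pose, the force and the opening at its end, in the units of the state.
- bot.observe(): the state, without advancing time (a new reading comes with each control period).
- eyes.grab_frame(name): name is "scene" or "top" or "wrist"; returns the picture (420x560x3 uint8, blue, green, red); there is no depth.
- eyes.camera_params(name): a dict with "fx", "fy", "cx", "cy" (pixels), "origin" and "attitude" of the camera in the world. Camera axes: x right, y up, looking along -z (the intrinsics and any distortion apply to the point x, -y, -z); pixel columns grow to the right and rows downward; lengths in m; the calibration is good to about 2 mm. A picture is of the moment at which its call begins: read the wrist's pose just before it. camera_params takes no time and is no camera call; for the wrist camera it gives the pose at the moment of the call.
- bot.job_done(): hands the job in, once; it reports no verdict.
The state is a dict: "clock": time; "qpos": joint angles; "qd": joint speeds; "joint_efforts": joint torques, N m; "position": TCP position; "tool_rot": TCP orientation; "force": force on the tool from outside, world axes, zero at the start; "moment": the same for the moment, N m; "grip_width": finger opening in m.
Only numpy, scipy, OpenCV 4.12 (cv2) and the standard library are available. Lean on these libraries where they do the work, as an engineer would, in place of code of your own. Each camera call takes 0.05 s, during which the arm holds its last target. There are 200 camera calls.

TASK

Load two specimen jars from the tray into the sloping gravity-feed magazine so that they are dispensed in order, the widest jar first and the medium one after it: lay each jar on its side across the runway and let it roll down, the widest to rest against the stop plate at the low end, then the medium jar to rest right behind it. Leave the thin vial in the tray.

Things in the scene. Friction and masses are not known exactly. Their poses are not given: they have to be found in the camera images.
- magazine: fixed gravity-feed magazine: aluminium runway between white side walls (84 mm apart, 5 mm thick, 30 mm above the runway), falling 9 degrees to its -x end, where a white stop plate, top at 72 mm, closes it; top and high end open. Origin on the table under its middle; x uphill along it, y across, z up. Runway from x = -132 mm (face of the plate) to +136, surface 46.5 mm high at x = 0, +15.8 mm per 100 mm.
- loading_spot (a point): point on the runway's surface on its centre line, 55 mm uphill of the magazine's origin, 55 mm above the table; a good place to lay jars in. A jar laid here across the runway (axis along the magazine's y) and let go rolls down by itself in about a second: the widest stops with its axis at about x = -104 mm of the magazine, the medium one behind it at about x = -56 mm.
- tray: fixed white tray strip 60 x 280 mm, floor 6 mm above the table, with two ridges along it (4.5 mm high, inner faces 31 mm apart) that keep jars from rolling and end lips 17 mm high. Origin on the table under its middle, y along its length, z up. The two jars and the vial lie in it end to end on the floor, axes along its y, at about y = -85, 0 and +85 mm, in any order.
- wide_jar: closed specimen jar, white with red screw cap and paper label, a cylinder 56 mm in diameter and 60 mm long, 56 to 104 g, lying on its side in the tray at the start. Origin at the middle of its axis, 28 mm above what it lies on; its y axis is the jar's axis (cap at +y). It rolls freely about y. The widest of the three, to be loaded first.
- medium_jar: closed specimen jar, white with red screw cap and paper label, a cylinder 40 mm in diameter and 60 mm long, 35 to 65 g, lying on its side in the tray at the start. Origin at the middle of its axis, 20 mm above what it lies on; its y axis is the jar's axis (cap at +y). It rolls freely about y. The middle one of the three in width, to be loaded second.
- thin_vial: closed screw-cap vial of the same look, a cylinder 24 mm in diameter and 60 mm long, about 20 g, the thinnest of the three lying in the tray; it stays there. Origin at the middle of its axis; y along the axis.
There are look-alikes about, which are no part of the job. Leave any blue or orange look-alike of the wide_jar alone.

How it is judged:
By the outcome, as a careful person would: the job done as asked, in the order asked, and still so for the second after the job is handed in, with the robot touching nothing.
It also fails if it takes over 56 s, if anything falls off the work surface, if the arm or the gripper's body presses on something with over 40 N, if the wrist force passes 120 N, or if a joint passes its speed limit or range.

## Working session

There is one attempt and no reset: what is moved stays moved. The work goes in short steps, Python scripts to look and compute and a shell command to move; the robot and the scene stay as the last step left them, time stands still between calls to the robot, and variables do not carry over. Pictures are saved under pics/ and viewed, about 8 in all and at most 12, crops included, and the job is handed in when it is done.

```bash
mkdir -p pics
python3 - <<'E'
from workcell import bot, eyes
import cv2, numpy as np
s=bot.observe(); print({k:np.round(v,3).tolist() for k,v in s.items()})
for n in("top","scene"):
    im=eyes.grab_frame(n); cv2.imwrite(f"pics/{n}0.png",im)
    p=eyes.camera_params(n); print(n,p)
E
```

```text
{'clock': 0.0, 'qpos': [-1.173, 0.522, -0.036, 1.6, 0.021, 1.021, -0.113], 'qd': [-0.0, 0.001, -0.001, 0.002, -0.0, -0.0, -0.001], 'joint_efforts': [0.002, -92.709, 1.98, -36.993, 0.018, 0.008, -0.0], 'position': [0.282, 0.558, 0.231], 'tool_rot': [-3.14, 0.0, 2.674], 'force': [-0.311, -0.257, 0.055], 'moment': [0.008, 0.044, -0.007], 'grip_width': 0.086}
top {'fx': 443.2723592302651, 'fy': 443.2723592302651, 'cx': 287.6894003697064, 'cy': 203.34310725087732, 'origin': array([ 0.37827269, -0.0358303 ,  0.9854463 ]), 'attitude': array([ 0.1788349 , -0.00604267, -1.59206301])}
scene {'fx': 473.4680021677359, 'fy': 473.4680021677359, 'cx': 282.4047599408436, 'cy': 204.64611363610965, 'origin': array([ 1.40978781, -0.06914494,  0.61074478]), 'attitude': array([1.020255  , 0.01578531, 1.50570597])}
```

View pics/top0.png

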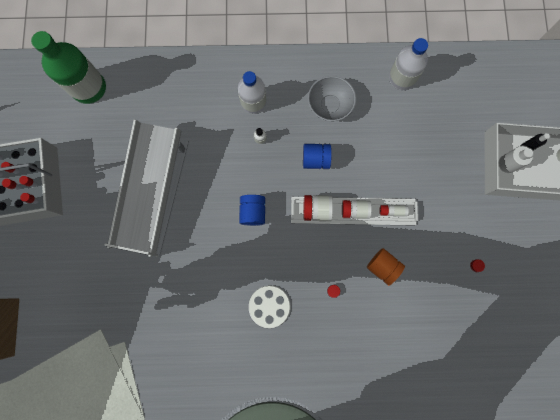

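View pics/scene0.png

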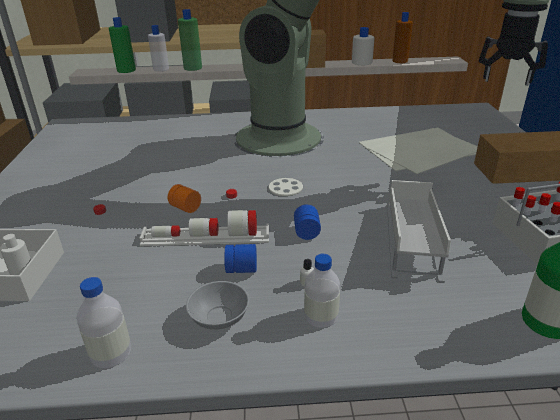

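The top view shows the tray at about (291–417, 197–224), with the wide jar at (318,208), the medium jar at (357,210) and the vial at (395,210). The magazine runs from (157,125) to (131,250). In the scene view its near end stands on legs and is the high end, so the stop plate is the end nearest the robot.

```bash
cat > h.py <<'E'
import numpy as np, cv2
from scipy.spatial.transform import Rotation as Ro
from workcell import bot, eyes
def ray(p,u,v):
    R=Ro.from_euler('xyz',p['attitude']).as_matrix()
    d=R@np.array([(u-p['cx'])/p['fx'],-(v-p['cy'])/p['fy'],-1.]); return np.array(p['origin']),d
def cast(p,u,v,z):
    o,d=ray(p,u,v); return o+d*(z-o[2])/d[2]
def proj(p,X):
    R=Ro.from_euler('xyz',p['attitude']).as_matrix()
    c=R.T@(np.array(X)-p['origin']); return p['cx']-p['fx']*c[0]/c[2], p['cy']+p['fy']*c[1]/c[2]
E
python3 - <<'E'
from h import *
p=eyes.camera_params('top'); np.set_printoptions(precision=4,suppress=True)
im=cv2.imread('pics/top0.png')
a=cv2.resize(im[110:265,100:190],None,fx=3.8,fy=3.8,interpolation=cv2.INTER_CUBIC)
b=cv2.resize(im[180:240,280:430],None,fx=2.9,fy=2.9,interpolation=cv2.INTER_CUBIC)
c=np.zeros((max(a.shape[0],b.shape[0]),a.shape[1]+b.shape[1]+5,3),np.uint8)
c[:a.shape[0],:a.shape[1]]=a; c[:b.shape[0],a.shape[1]+5:]=b
print(c.shape,a.shape); cv2.imwrite('pics/crop1.png',c)
for n,u,v,z in [('magHL',137,122,.098),('magHR',177,127,.098),('magLL',110,247,.056),('magLR',152,254,.056),('trayL',291,210,.012),('trayR',417,210,.012)]:
    print(n,cast(p,u,v,z))
hsv=cv2.cvtColor(im,cv2.COLOR_BGR2HSV)
m=((hsv[...,0]<8)|(hsv[...,0]>172))&(hsv[...,1]>150)&(hsv[...,2]>60)
n,l,st,ce=cv2.connectedComponentsWithStats(m.astype(np.uint8))
for i in range(1,n):
    if st[i,4]>25: print(st[i],ce[i],cast(p,*ce[i],.03))
E
```

```text
(589, 782, 3) (589, 342, 3)
magHL [0.7185 0.2681 0.098 ]
magHR [0.7058 0.184  0.098 ]
magLL [0.461 0.328 0.056]
magLR [0.4446 0.24   0.056 ]
trayL [ 0.5389 -0.0525  0.012 ]
trayR [ 0.5332 -0.3334  0.012 ]
[  1 162  10   5  36] [  5.1667 164.1667] [0.6517 0.5791 0.03  ]
[ 19 176  13  10  78] [ 24.5    180.5641] [0.6135 0.5333 0.03  ]
[  2 179  13   9  75] [  6.9333 183.12  ] [0.6085 0.5713 0.03  ]
[ 21 193  12  10  78] [ 25.6667 197.3462] [0.5757 0.5276 0.03  ]
[304 196   8  24 181] [307.6354 207.5856] [ 0.5405 -0.0887  0.03  ]
[343 201   8  17 129] [346.4341 208.7132] [ 0.5363 -0.1735  0.03  ]
[380 205   9  10  69] [383.8696 209.8986] [ 0.532  -0.2553  0.03  ]
[472 260  13  12 119] [477.8824 265.3277] [ 0.4077 -0.4497  0.03  ]
[328 285  12  12 118] [333.4153 290.6525] [ 0.3611 -0.138   0.03  ]
```

View pics/crop1.png

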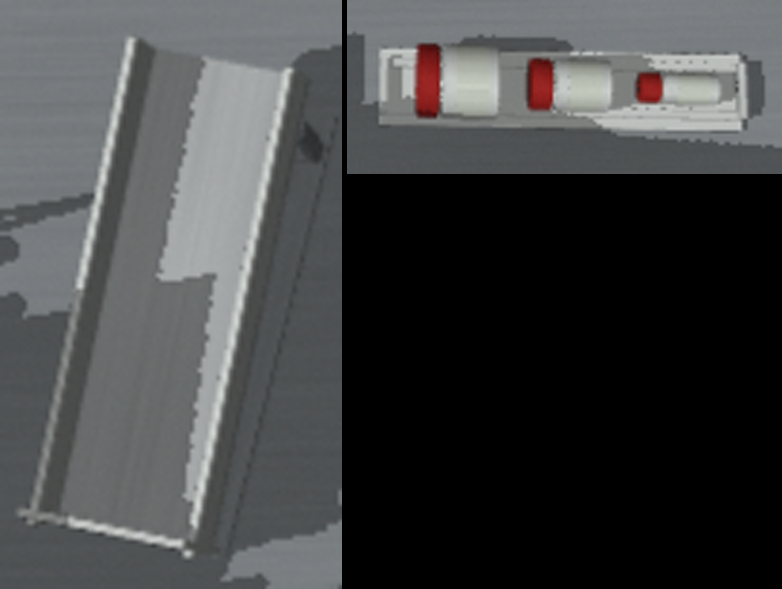

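The crop shows the stop plate clearly across the low end. Its corners are at full-frame pixels (105.8,245.3) and (149.5,254.7). The wall tops at the high end are at (134.5,120.5) and (176.3,128.4).

Run:
```python
from h import *
np.set_printoptions(precision=4,suppress=True)
p=eyes.camera_params('top')
HL=cast(p,134.5,120.5,.098);HR=cast(p,176.3,128.4,.098)
LL=cast(p,105.8,245.3,.072);LR=cast(p,149.5,254.7,.072)
H=(HL+HR)/2;L=(LL+LR)/2
print(HL,HR,LL,LR,np.linalg.norm(HL-HR),np.linalg.norm(LL-LR),np.linalg.norm((H-L)[:2]))
d=(H-L)[:2];yaw=np.arctan2(d[1],d[0]);e=d/np.linalg.norm(d);n=np.array([-e[1],e[0]])
print('yaw',yaw,[np.arctan2(*-(v[:2])) for v in()], np.arctan2(-(HL-HR)[0],(HL-HR)[1]),np.arctan2(-(LL-LR)[0],(LL-LR)[1]))
# low plate centre ~ x=-134.5 ; high end 136(-4.7)
o1=L[:2]+.1345*e;o2=H[:2]-.1335*e;print('origin',o1,o2,'load',(o1+o2)/2+.055*e)
# jars centre: average cap & bottom edges at axis height
for nme,u0,u1,v,zt in [('wide',304,332,207.6,.034),('med',343,371,209,.026)]:
    a=cast(p,u0,v,zt);b=cast(p,u1,v,zt);print(nme,a,b,(a+b)/2,np.linalg.norm(a-b))
s=bot.observe();print(s['position'],s['tool_rot'])
```

```text
[0.7219 0.2734 0.098 ] [0.7028 0.1854 0.098 ] [0.4632 0.3305 0.072 ] [0.4421 0.2403 0.072 ] 0.09011975889521302 0.09265593270453244 0.2656264564645007
yaw -0.2123923302332735 [] -0.21337046213070457 -0.22979223825328143
origin [0.5842 0.257 ] [0.5818 0.2575] load [0.6368 0.2457]
wide [ 0.54   -0.0806  0.034 ] [ 0.5387 -0.1416  0.034 ] [ 0.5394 -0.1111  0.034 ] 0.06102120633356333
med [ 0.5365 -0.1665  0.026 ] [ 0.5352 -0.228   0.026 ] [ 0.5359 -0.1973  0.026 ] 0.06156558795531084
[0.2817 0.5576 0.2308] [-3.1406  0.0001  2.6738]
```

The checks agree: the walls measure 90 mm apart (89 expected), the tray 281 mm, and the jars 61 mm. The magazine yaw is about −0.214 and the loading spot about (0.637, 0.246). Next I go above the wide jar.

```bash
python3 -m jog '[{"delta_pos":[130,-335,-15],"spin":-0.56,"claw":0},{"delta_pos":[130,-335,-15],"spin":-0.56,"claw":0},{"delta_pos":[257,-669,-31],"spin":-1.124,"claw":0},{"delta_pos":[257,-669,-31],"spin":-1.124,"claw":0},{"delta_pos":[257,-669,-31],"spin":-1.124,"claw":0},{"delta_pos":[257,-669,-31],"spin":-1.124,"claw":0},{"delta_pos":[257,-669,-31],"spin":-1.124,"claw":0},{"delta_pos":[257,-669,-31],"spin":-1.124,"claw":0}]' 40
```

```text
clock: 0.9
position: [0.4254, 0.1829, 0.2137]
tool_rot: [-3.141, -0.0, 1.544]
force: [1.8, 0.6, 0.3]
grip_width: 0.0856
```

```bash
python3 -m jog '[{"delta_pos":[114,-294,-14],"spin":0,"claw":0},{"delta_pos":[114,-294,-14],"spin":0,"claw":0},{"delta_pos":[114,-294,-14],"spin":0,"claw":0},{"delta_pos":[114,-294,-14],"spin":0,"claw":0},{"delta_pos":[114,-294,-14],"spin":0,"claw":0},{"delta_pos":[114,-294,-14],"spin":0,"claw":0},{"delta_pos":[114,-294,-14],"spin":0,"claw":0},{"delta_pos":[114,-294,-14],"spin":0,"claw":0}]' 40
python3 - <<'E'
from h import *
np.set_printoptions(precision=4,suppress=True)
p=eyes.camera_params('wrist');im=eyes.grab_frame('wrist');cv2.imwrite('pics/w1.png',im)
s=bot.observe();print(s['position'],s['tool_rot'],s['qpos'],p)
print('pred',proj(p,[.5394,-.1111,.034]),proj(p,[.5359,-.1973,.026]))
E
```

```text
clock: 1.7
position: [0.5394, -0.1141, 0.1993]
tool_rot: [-3.14, 0.001, 1.54]
force: [0.3, -0.0, -0.4]
grip_width: 0.0858
[ 0.5391 -0.112   0.1993] [-3.1398  0.0001  1.5419] [-0.1764  0.469   0.3754  1.8448 -0.2181  0.8698  0.2751] {'fx': 326.5120814096179, 'fy': 326.5120814096179, 'cx': 281.5336821414206, 'cy': 210.43020438569795, 'origin': array([ 0.5425, -0.0419,  0.3431]), 'attitude': array([-0.2884,  0.0009, -0.0301])}
pred (np.float64(280.7671714401858), np.float64(188.25530615577753)) (np.float64(279.9990842074879), np.float64(265.7202650462781))
```

View pics/w1.png

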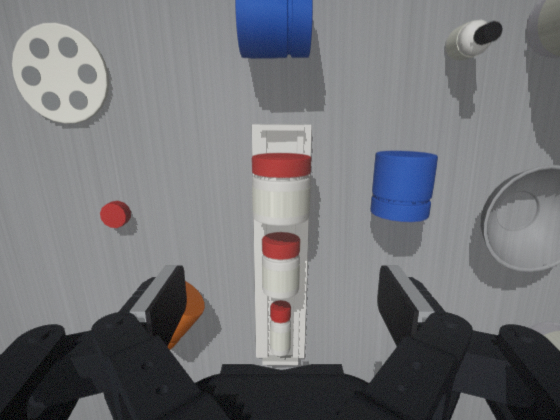

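The wrist view confirms the estimates: the wide jar is centred at (281,188) and the medium at (280,266), both matching the predictions. The blue jars are clear of the finger sweep, so I descend and grip.

```bash
python3 -m jog '[{"delta_pos":[0,1,-50],"spin":0.008,"claw":0},{"delta_pos":[0,1,-100],"spin":0.008,"claw":0},{"delta_pos":[0,1,-140],"spin":0.008,"claw":0},{"delta_pos":[0,1,-165],"spin":0.008,"claw":0},{"delta_pos":[0,1,-186],"spin":0.008,"claw":0},{"delta_pos":[0,1,-186],"spin":0.008,"claw":0},{"delta_pos":[0,1,-186],"spin":0.008,"claw":0},{"delta_pos":[0,1,-186],"spin":0.008,"claw":0}]' 40
python3 -m jog '[{"delta_pos":[0,0,0],"spin":0,"claw":1},{"delta_pos":[0,0,0],"spin":0,"claw":1},{"delta_pos":[0,0,0],"spin":0,"claw":1},{"delta_pos":[0,0,0],"spin":0,"claw":1},{"delta_pos":[0,0,0],"spin":0,"claw":1},{"delta_pos":[0,0,0],"spin":0,"claw":1},{"delta_pos":[0,0,0],"spin":0,"claw":1},{"delta_pos":[0,0,0],"spin":0,"claw":1}]' 40
```

```text
clock: 2.55
position: [0.5398, -0.1106, 0.0146]
tool_rot: [-3.141, 0.0, 1.551]
force: [0.4, -0.1, 0.2]
grip_width: 0.086
clock: 3.35
position: [0.5399, -0.1105, 0.0155]
tool_rot: [3.141, -0.0, 1.551]
force: [-3.5, 1.5, 13.3]
grip_width: 0.055
```

```bash
python3 -m jog '[{"delta_pos":[0,0,20],"spin":0,"claw":1},{"delta_pos":[0,0,50],"spin":0,"claw":1},{"delta_pos":[0,0,90],"spin":0,"claw":1},{"delta_pos":[0,0,130],"spin":0,"claw":1},{"delta_pos":[0,0,150],"spin":0,"claw":1},{"delta_pos":[0,0,150],"spin":0,"claw":1},{"delta_pos":[0,0,150],"spin":0,"claw":1}]' 40
python3 - <<'E'
from h import *
im=eyes.grab_frame('wrist');cv2.imwrite('pics/w2.png',im)
E
```

```text
clock: 4.05
position: [0.5399, -0.1102, 0.1657]
tool_rot: [3.14, -0.0, 1.551]
force: [-0.9, -0.0, -1.5]
grip_width: 0.055
```

View pics/w2.png

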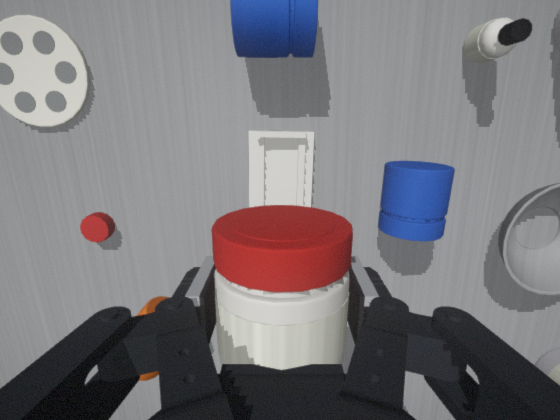

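The jar is held and centred between the pads, and its cap rim spans columns 213–352. I check its tilt against the projection of a level jar.

Run:
```python
from h import *
p=eyes.camera_params('wrist');s=bot.observe();P=s['position'];print(P)
za=.034+.1657-.0155
for dy in(.0295,):
  for dx,dz in((0,.028),(-.028,0),(.028,0),(0,-.028)): print(dx,dz,proj(p,[P[0]+dx,P[1]+dy,za+dz]))
# offsets to the pre-place
o=np.array([.583,.2572]);e=np.array([np.cos(-.214),np.sin(-.214)]);print('load',o+.055*e, (o+.055*e-P[:2])*1000, np.pi/2-.214-s['tool_rot'][2])
```

```text
[ 0.53956976 -0.11024742  0.16497893]
0 0.028 (np.float64(277.3371885388066), np.float64(252.54359997298928))
-0.028 0 (np.float64(208.81724019343972), np.float64(225.58208995353314))
0.028 0 (np.float64(347.669218350855), np.float64(223.02093747829835))
0 -0.028 (np.float64(278.7166622539422), np.float64(205.63166530425144))
load [0.63674541 0.24551963] [ 97.17564419 355.76705408] -0.19394708303886476
```

The jar is level: the predicted rows 205–252 match. Now I carry it over the loading spot.

```bash
python3 -m jog '[{"delta_pos":[12,44,0],"spin":-0.03,"claw":1},{"delta_pos":[24,88,0],"spin":-0.06,"claw":1},{"delta_pos":[36,132,0],"spin":-0.09,"claw":1},{"delta_pos":[48,176,0],"spin":-0.12,"claw":1},{"delta_pos":[60,220,0],"spin":-0.15,"claw":1},{"delta_pos":[72,264,0],"spin":-0.18,"claw":1},{"delta_pos":[86,315,0],"spin":-0.194,"claw":1},{"delta_pos":[97,356,0],"spin":-0.194,"claw":1}]' 40
python3 -m jog '[{"delta_pos":[0,0,0],"spin":0,"claw":1},{"delta_pos":[0,0,0],"spin":0,"claw":1}]' 40
python3 - <<'E'
from h import *
p=eyes.camera_params('wrist');im=eyes.grab_frame('wrist');s=bot.observe();print(s['position'],s['tool_rot'],s['grip_width'])
o=np.array([.583,.2572]);e=np.array([np.cos(-.214),np.sin(-.214)]);n=np.array([-e[1],e[0]])
for x in(0,.05,.1):
  for y in(-.042,.042):
    h=.0465+.158*x+.03; P=o+x*e+y*n; u=proj(p,[*P,h]); print(x,y,np.round(u)); cv2.circle(im,tuple(int(t) for t in u),4,(0,255,0),1)
cv2.imwrite('pics/w3.png',im)
E
```

```text
clock: 4.9
position: [0.6362, 0.2481, 0.1634]
tool_rot: [-3.14, 0.001, 1.357]
force: [-0.4, -0.7, -1.1]
grip_width: 0.055
clock: 5.1
position: [0.6353, 0.249, 0.1612]
tool_rot: [-3.138, 0.003, 1.359]
force: [0.4, -0.2, -0.5]
grip_width: 0.0549
[0.6355795  0.24741559 0.16182625] [-3.13820724e+00  2.64442454e-03  1.35675858e+00] 0.05438342034281461
0 -0.042 [213. 272.]
0 0.042 [206. 163.]
0.05 -0.042 [277. 277.]
0.05 0.042 [277. 165.]
0.1 -0.042 [346. 282.]
0.1 0.042 [353. 167.]
```

View pics/w3.png

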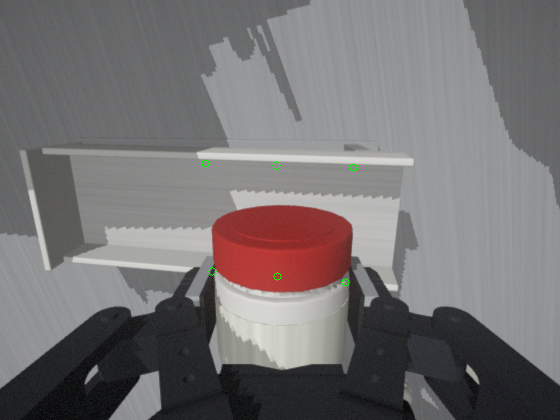

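The predicted wall edges (green circles) lie within about 4–5 px (≈3 mm) of the real ones, and the jar has 12 mm clearance on each side. The plate is on the left, downhill. I lower the jar.

```bash
python3 -m jog '[{"delta_pos":[0,0,-20],"spin":0,"claw":1},{"delta_pos":[0,0,-40],"spin":0,"claw":1},{"delta_pos":[0,0,-60],"spin":0,"claw":1},{"delta_pos":[0,0,-75],"spin":0,"claw":1},{"delta_pos":[0,0,-85],"spin":0,"claw":1},{"delta_pos":[0,0,-91],"spin":0,"claw":1},{"delta_pos":[0,0,-91],"spin":0,"claw":1},{"delta_pos":[0,0,-91],"spin":0,"claw":1}]' 40
```

```text
clock: 5.95
position: [0.636, 0.2474, 0.0715]
tool_rot: [-3.139, 0.002, 1.357]
force: [-0.6, 0.1, -0.5]
grip_width: 0.0549
```

```bash
python3 -m jog '[{"delta_pos":[0,0,-2],"spin":0,"claw":1},{"delta_pos":[0,0,-4],"spin":0,"claw":1},{"delta_pos":[0,0,-4],"spin":0,"claw":0},{"delta_pos":[0,0,-4],"spin":0,"claw":0},{"delta_pos":[0,0,10],"spin":0,"claw":0},{"delta_pos":[0,0,50],"spin":0,"claw":0},{"delta_pos":[0,0,95],"spin":0,"claw":0},{"delta_pos":[0,0,130],"spin":0,"claw":0}]' 40
python3 -m jog '[{"delta_pos":[0,0,10],"spin":0,"claw":0},{"delta_pos":[0,0,10],"spin":0,"claw":0},{"delta_pos":[0,0,10],"spin":0,"claw":0},{"delta_pos":[0,0,10],"spin":0,"claw":0},{"delta_pos":[0,0,10],"spin":0,"claw":0}]' 40
python3 - <<'E'
from h import *
im=eyes.grab_frame('wrist');cv2.imwrite('pics/w4.png',im);s=bot.observe();print(s['position'],s['tool_rot'])
E
```

```text
clock: 6.75
position: [0.6364, 0.2472, 0.2053]
tool_rot: [-3.141, 0.001, 1.356]
force: [1.0, -0.2, 0.6]
grip_width: 0.0851
clock: 7.25
position: [0.636, 0.247, 0.2142]
tool_rot: [-3.14, 0.002, 1.356]
force: [0.1, -0.3, 0.4]
grip_width: 0.0858
[0.63613654 0.24703473 0.2143287 ] [-3.13981312e+00  2.04160012e-03  1.35613681e+00]
```

View pics/w4.png

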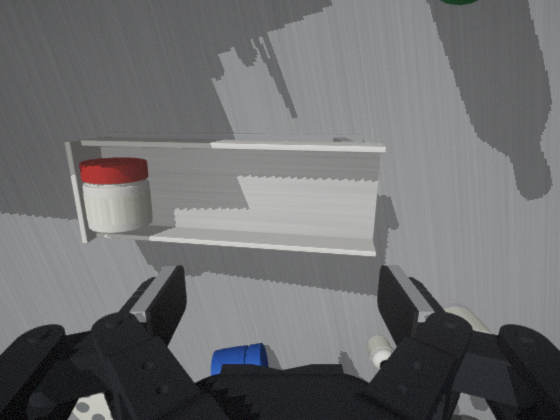

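The wide jar rests against the stop plate, square across the runway at about (115,195). Now I go over to the medium jar.

```bash
python3 -m jog '[{"delta_pos":[-11,-49,0],"spin":0.03,"claw":0},{"delta_pos":[-22,-98,0],"spin":0.06,"claw":0},{"delta_pos":[-33,-147,0],"spin":0.09,"claw":0},{"delta_pos":[-44,-196,0],"spin":0.12,"claw":0},{"delta_pos":[-55,-245,0],"spin":0.15,"claw":0},{"delta_pos":[-66,-294,-5],"spin":0.18,"claw":0},{"delta_pos":[-77,-343,-10],"spin":0.194,"claw":0},{"delta_pos":[-88,-392,-14],"spin":0.194,"claw":0}]' 40
python3 -m jog '[{"delta_pos":[-12,-52,0],"spin":0,"claw":0},{"delta_pos":[-12,-52,0],"spin":0,"claw":0},{"delta_pos":[-12,-52,0],"spin":0,"claw":0},{"delta_pos":[-12,-52,0],"spin":0,"claw":0}]' 40
python3 - <<'E'
from h import *
p=eyes.camera_params('wrist');im=eyes.grab_frame('wrist');cv2.imwrite('pics/w5.png',im);s=bot.observe();print(s['position'],s['tool_rot'])
hsv=cv2.cvtColor(im,cv2.COLOR_BGR2HSV)
m=((hsv[...,0]<5)|(hsv[...,0]>172))&(hsv[...,1]>150)&(hsv[...,2]>60)
n,l,st,ce=cv2.connectedComponentsWithStats(m.astype(np.uint8))
for i in range(1,n):
    if st[i,4]>100: print(st[i],ce[i],cast(p,*ce[i],.030),cast(p,ce[i][0],st[i,1],.026))
E
```

```text
clock: 8.1
position: [0.5478, -0.1442, 0.2001]
tool_rot: [-3.139, 0.002, 1.551]
force: [0.4, 0.6, 1.2]
grip_width: 0.0856
clock: 8.5
position: [0.5361, -0.1951, 0.1998]
tool_rot: [-3.139, 0.001, 1.552]
force: [-0.1, 0.4, 0.2]
grip_width: 0.0854
[ 0.53626083 -0.19465841  0.19981295] [-3.13906101e+00  1.35646999e-03  1.55267249e+00]
[ 90 122  27  27 567] [102.80070547 134.61199295] [ 0.36984307 -0.1386612   0.03      ] [ 0.36970804 -0.12732924  0.026     ]
[263 159  32  20 412] [277.43932039 169.24271845] [ 0.53295177 -0.17426513  0.03      ] [ 0.53309935 -0.16494251  0.026     ]
[271 239  18  16 203] [278.49261084 247.07389163] [ 0.53226974 -0.25536961  0.03      ] [ 0.53238046 -0.24798793  0.026     ]
```

```bash
python3 -m jog '[{"delta_pos":[-1,-1,-50],"spin":0,"claw":0},{"delta_pos":[-1,-1,-100],"spin":0,"claw":0},{"delta_pos":[-1,-1,-140],"spin":0,"claw":0},{"delta_pos":[-1,-1,-170],"spin":0,"claw":0},{"delta_pos":[-1,-1,-190],"spin":0,"claw":0},{"delta_pos":[-1,-1,-190],"spin":0,"claw":0},{"delta_pos":[-1,-1,-190],"spin":0,"claw":0}]' 40
python3 -m jog '[{"delta_pos":[0,0,0],"spin":0,"claw":1},{"delta_pos":[0,0,0],"spin":0,"claw":1},{"delta_pos":[0,0,0],"spin":0,"claw":1},{"delta_pos":[0,0,0],"spin":0,"claw":1},{"delta_pos":[0,0,0],"spin":0,"claw":1},{"delta_pos":[0,0,0],"spin":0,"claw":1},{"delta_pos":[0,0,0],"spin":0,"claw":1},{"delta_pos":[0,0,0],"spin":0,"claw":1}]' 40
```

```text
clock: 9.25
position: [0.5357, -0.1948, 0.0102]
tool_rot: [-3.139, 0.001, 1.554]
force: [-0.2, -0.1, 0.5]
grip_width: 0.0852
clock: 10.05
position: [0.5361, -0.1948, 0.0112]
tool_rot: [-3.14, 0.001, 1.554]
force: [-2.2, 1.9, 12.2]
grip_width: 0.0389
```

```bash
python3 -m jog '[{"delta_pos":[0,0,20],"spin":0,"claw":1},{"delta_pos":[0,0,50],"spin":0,"claw":1},{"delta_pos":[0,0,90],"spin":0,"claw":1},{"delta_pos":[0,0,130],"spin":0,"claw":1},{"delta_pos":[0,0,150],"spin":0,"claw":1},{"delta_pos":[0,0,150],"spin":0,"claw":1},{"delta_pos":[0,0,150],"spin":0,"claw":1}]' 40
python3 -m jog '[{"delta_pos":[11,49,0],"spin":-0.03,"claw":1},{"delta_pos":[22,98,0],"spin":-0.06,"claw":1},{"delta_pos":[33,147,0],"spin":-0.09,"claw":1},{"delta_pos":[44,196,0],"spin":-0.12,"claw":1},{"delta_pos":[55,245,0],"spin":-0.15,"claw":1},{"delta_pos":[66,294,0],"spin":-0.18,"claw":1},{"delta_pos":[77,343,0],"spin":-0.197,"claw":1},{"delta_pos":[88,392,0],"spin":-0.197,"claw":1}]' 40
python3 -m jog '[{"delta_pos":[12,49,0],"spin":0,"claw":1},{"delta_pos":[12,49,0],"spin":0,"claw":1},{"delta_pos":[12,49,0],"spin":0,"claw":1},{"delta_pos":[12,49,0],"spin":0,"claw":1}]' 40
python3 - <<'E'
from h import *
p=eyes.camera_params('wrist');im=eyes.grab_frame('wrist');cv2.imwrite('pics/w6.png',im);s=bot.observe();P=s['position'];print(P,s['tool_rot'])
n=np.array([.2123,.9772]);e=np.array([.9772,-.2123])
for dx,dz in((0,.02),(-.02,0),(.02,0),(0,-.02)): print(proj(p,[*(P[:2]+.0295*n+dx*e),P[2]+.0148+dz]))
E
```

```text
clock: 10.75
position: [0.5362, -0.1946, 0.1614]
tool_rot: [-3.141, 0.001, 1.554]
force: [0.4, -0.2, -1.2]
grip_width: 0.0386
clock: 11.55
position: [0.6232, 0.1975, 0.1599]
tool_rot: [-3.139, 0.002, 1.357]
force: [0.9, -0.3, -0.5]
grip_width: 0.0387
clock: 11.95
position: [0.635, 0.2449, 0.159]
tool_rot: [-3.138, 0.004, 1.355]
force: [-0.8, -0.4, 0.1]
grip_width: 0.0389
[0.63515309 0.24469564 0.15943506] [-3.1387601   0.00319166  1.35466368]
(np.float64(279.78871510665743), np.float64(240.20779076416582))
(np.float64(231.9766969253735), np.float64(222.16741518335522))
(np.float64(328.3842458258152), np.float64(222.17200856749932))
(np.float64(280.4410643943961), np.float64(208.60172019088148))
```

View pics/w6.png

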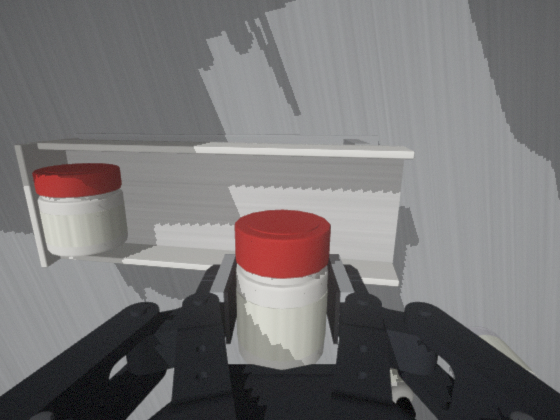

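The medium jar is held level, with its cap rim at row 211 against 208 predicted. The wide jar is still at the stop plate. I lower the jar with a +2 mm shift across the runway.

```bash
python3 -m jog '[{"delta_pos":[1,2,-20],"spin":0,"claw":1},{"delta_pos":[1,2,-40],"spin":0,"claw":1},{"delta_pos":[1,2,-60],"spin":0,"claw":1},{"delta_pos":[1,2,-75],"spin":0,"claw":1},{"delta_pos":[1,2,-85],"spin":0,"claw":1},{"delta_pos":[1,2,-91],"spin":0,"claw":1},{"delta_pos":[1,2,-94],"spin":0,"claw":1},{"delta_pos":[1,2,-94],"spin":0,"claw":1}]' 40
```

```text
clock: 12.8
position: [0.6363, 0.2466, 0.0656]
tool_rot: [-3.139, 0.003, 1.355]
force: [-0.0, -0.7, -0.5]
grip_width: 0.0385
```

```bash
python3 -m jog '[{"delta_pos":[0,0,-2],"spin":0,"claw":1},{"delta_pos":[0,0,-2],"spin":0,"claw":1},{"delta_pos":[0,0,-2],"spin":0,"claw":0},{"delta_pos":[0,0,-2],"spin":0,"claw":0},{"delta_pos":[0,0,10],"spin":0,"claw":0},{"delta_pos":[0,0,50],"spin":0,"claw":0},{"delta_pos":[0,0,95],"spin":0,"claw":0},{"delta_pos":[0,0,130],"spin":0,"claw":0}]' 40
python3 -m jog '[{"delta_pos":[0,0,20],"spin":0,"claw":0},{"delta_pos":[0,0,20],"spin":0,"claw":0},{"delta_pos":[0,0,20],"spin":0,"claw":0},{"delta_pos":[0,0,20],"spin":0,"claw":0},{"delta_pos":[0,0,20],"spin":0,"claw":0},{"delta_pos":[0,0,20],"spin":0,"claw":0},{"delta_pos":[0,0,20],"spin":0,"claw":0},{"delta_pos":[0,0,20],"spin":0,"claw":0}]' 40
python3 - <<'E'
from h import *
w=eyes.grab_frame('wrist');t=eyes.grab_frame('top')
cv2.imwrite('pics/w7.png',np.hstack([cv2.resize(w,(400,300)),cv2.resize(t,(400,300))]))
p=eyes.camera_params('wrist');o=np.array([.583,.2572]);e=np.array([.9772,-.2123])
print([np.round(np.array(proj(p,[*(o+x*e),z]))*[400/560,300/420]) for x,z in((-.104,.0585),(-.056,.058))])
E
```

```text
clock: 13.6
position: [0.6367, 0.2465, 0.1992]
tool_rot: [-3.141, 0.002, 1.354]
force: [1.0, 0.7, 0.1]
grip_width: 0.0856
clock: 14.4
position: [0.6367, 0.2464, 0.2189]
tool_rot: [-3.141, 0.002, 1.354]
force: [0.8, 0.2, 0.2]
grip_width: 0.0856
[array([ 82., 138.]), array([118., 138.])]
```

View pics/w7.png

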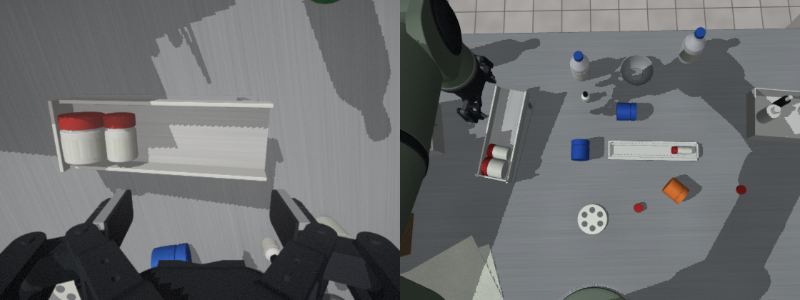

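The wide jar sits against the plate at about (82,138) and the medium right behind it at about (120,138), as predicted. The vial is still in the tray and the look-alikes have not moved. I check that everything is still, then hand in.

```bash
python3 -m jog '[{"delta_pos":[0,0,0],"spin":0,"claw":0},{"delta_pos":[0,0,0],"spin":0,"claw":0},{"delta_pos":[0,0,0],"spin":0,"claw":0},{"delta_pos":[0,0,0],"spin":0,"claw":0},{"delta_pos":[0,0,0],"spin":0,"claw":0}]'
python3 - <<'E'
from h import *
def caps(im):
    hsv=cv2.cvtColor(im,cv2.COLOR_BGR2HSV)
    m=((hsv[...,0]<5)|(hsv[...,0]>172))&(hsv[...,1]>150)&(hsv[...,2]>60)
    n,l,st,ce=cv2.connectedComponentsWithStats(m.astype(np.uint8)); return [np.round(ce[i],1).tolist() for i in range(1,n) if st[i,4]>300]
print(caps(eyes.grab_frame('wrist')));[eyes.grab_frame('top') for _ in range(8)];print(caps(eyes.grab_frame('wrist')))
print(bot.job_done())
E
```

```text
clock: 15.0
position: [0.6367, 0.2464, 0.2191]
tool_rot: [-3.141, 0.002, 1.354]
force: [0.6, -0.3, 0.5]
grip_width: 0.0855
[[103.3, 172.3], [157.9, 170.0]]
[[102.6, 172.3], [157.6, 169.9]]
the job is handed in; nothing more can be done
None
```

I loaded both jars in the order asked and handed the job in at about 15.5 s. The wide jar rests against the stop plate, with the medium jar right behind it.

In the last wrist and top pictures both jars lie square across the runway at the expected spots. The thin vial is still in the tray, the blue and orange look-alikes have not moved, and the gripper is clear above the magazine. The cap positions shifted by less than 1 px over the last 0.45 s, so both jars appeared at rest.

- **Position mismatch:** the magazine's walls appeared about 3 mm across the runway from my estimate in the wrist view. This was well inside the 12 mm clearance on each side, and I corrected for it with a small sideways shift.
- **Force at gripping:** closing on each jar in the tray read about 12–13 N upward at the wrist, well below the 120 N wrist limit.

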